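# Unlock the dust filter box and hold its flap at the pointer

### The job

The steel flap of the jeweller's dust filter box is held shut by a slotted turn-button: lift the key out of its wooden stand, seat its blade fully in the slot, turn the button counter-clockwise a quarter turn to its stop so that its bar clears the flap, and stand the key upright in its stand again. Then take the flap by its bar handle, swing it up until it lies in line with the brass pointer arm beside it, and finish while holding it still there for the jeweller to look in: do not let go. Turn the button only with the key, not with the fingers; do not shift the pointer, and leave the other things on the bench where they are.

Things in the scene. Friction and masses are not known exactly. Their poses are not given: they have to be found in the camera images.
- filterbox: green sheet-metal dust filter box, fixed to the bench, 250 (its x) x 300 (its y) x 100 mm tall, its position and yaw vary. Origin: on the bench; the box spans x -110 to +140 mm and y +-150 mm about it. Its +x points away from the robot: the flap's hinge is on the robot's side, the turn-button on the far side. All parts below turn and move with the box.
- flap (a joint): angle of the flap in rad: 0 = shut and level, grows as its far edge rises, up to 1.4. The flap is a steel plate 170 mm from hinge to free edge, 220 mm wide, 6 mm thick, 0.5 kg, free on its hinge: it falls shut when let go. While the button's bar lies over its free edge it cannot rise.
- flap_hinge (a point): point on the flap's hinge line, which runs along the box's y axis at the robot's side of the box, 90 mm towards the robot from the box's origin and 103 mm above the bench; its axes turn with the flap: x along the flap from hinge to free edge, z out of its outer face
- flap_handle (a point): middle of the flap's dark steel bar handle: a round bar 12 mm thick and 100 mm long, parallel to the hinge, its centre 41 mm above the flap's middle plane (144 mm above the bench when shut) and 125 mm from the hinge line; a 12 mm post down to the flap at each end; its axes turn with the flap
- pointer (a joint): angle of the brass pointer arm in rad, measured just like the flap's, 0.45 to 0.80 at the start: the flap is in line with the pointer when both values are equal. The arm (10 mm wide, 6 mm thick, reaching 185 mm from the hinge line, arrow-shaped tip) turns stiffly on the same hinge line beside the flap, on the box's -y side (the robot's right), and carries nothing
- pointer_tip (a point): tip of the pointer arm, 185 mm from the hinge line; its axes turn with the arm, x along it
- screw (a joint): angle of the turn-button in rad: 0 = its bar points at the hinge and lies over the flap, grows counter-clockwise seen from above to a stop at 1.57, where its bar lies along the box edge, clear of the flap; starts at 0 to 0.2; stiff, about 0.08 N m, it stays where it is left
- screw_slot (a point): middle of the floor of the slot in the turn-button's round head (44 mm across), 112 mm above the bench, in the box's far deck 110 mm beyond the box's origin and 70 mm to its +y. The slot lies along the point's x axis (the line of the bar, turning with it), is 12 mm wide, 11 mm deep and open at both ends
- key: loose steel key, 100 mm tall, 0.14 kg, upright in its stand at any yaw. Origin: middle of the blade's lower edge, z up the key. From below: blade 28 mm (along its x) x 6 mm (y) x 12 mm tall; round plug 24 mm across up to 26 mm; collar 58 mm across from 26 to 32 mm; stem; flat dark wooden grip 40 mm (x) x 14 mm (y) from 45 to 100 mm up
- key_grip (a point): middle of the key's wooden grip, 72.5 mm above the key's origin. In the slot the plug stops on the head's top with the blade 11 mm deep, either way round; in the stand the collar rests on the stand's top, the blade's lower edge 26 mm below it
- stand: wooden key stand, fixed, 90 x 90 x 45 mm block with a square hole of 38 mm right through its middle; origin under its middle
- stand_mouth (a point): middle of the stand's hole at its top face, 45 mm above the bench
- mandrel: bystander, leave alone: tapered steel ring mandrel standing on a 64 mm round foot, 140 mm tall
- jar: bystander, leave alone: amber glass jar, 60 mm across, 70 mm tall
- bench_pin: bystander, leave alone: light wooden block, 110 x 70 x 22 mm
- tweezers: bystander, leave alone: steel tweezers lying flat, 120 mm long
- hammer: bystander, leave alone: small hammer lying flat
- dish: bystander, leave alone: white ceramic dish, 90 mm across, 30 mm tall
- tin: bystander, leave alone: aluminium tin, 56 mm across, 50 mm tall
- polish_bar: bystander, leave alone: reddish polishing bar, 120 x 40 x 30 mm
Things that resemble listed ones, but are neither listed nor needed, are in the scene too. What is shaped like the key but blue is not meant.

How it is judged:
By the outcome, as a careful person would: the job done as asked, in the order asked, and still so for the second after the job is handed in, while the arm keeps its last pose, push and grip.
It also fails if it takes over 64 s, if anything falls off the work surface, if the arm or the gripper's body presses on something with over 40 N, if the wrist force passes 120 N, or if a joint passes its speed limit or range.

### The arm

A 6-joint arm with a two-finger parallel gripper is mounted at the origin on the work surface. World frame = base frame: x ahead of the robot, y to its left, z up, the work surface at z = 0. Lengths are in m, angles in rad, forces in N, time in s.
With the tool pointing down it reaches from about 0.35 to 0.975 m from the base axis. Payload 4.9 kg.
Tool frame: the origin (TCP) lies at the very end of the fingers, on their centre line; the grasp point (between the pads) lies 19 mm behind it; z points along the fingers, y is the line along which they close (so a half turn about z gives the same grasp; the last joint's range is limited). The gripper opens to 85 mm and grips with 20 to 120 N. Pads are 22 mm wide; open, the fingers measure 114 mm over their backs; the gripper's body (76 mm by 85 mm) begins 54 mm behind the grasp point. The pads swing forward as they close: fully open they stand 13 mm farther back than shut.
Start: joints at [-1.256, 0.053, 1.613, -0, 1.476, -0.119], TCP at [0.263, -0.567, 0.231] pointing down, gripper open.
Joint ranges: [-3.01, 3.01], [-1.01, 2.22], [0.06, 2.58], [-1.02, 4.17], [0.09, 2.62], [-3.14, 3.14]. Speed limits (rad/s): [2.57, 2.57, 3.14, 3.14, 3.14, 3.14].

### API

Orientations are given as a rotation vector (axis times angle).
In Python, from station import ctrl gives the robot as it stands. The module is installed in compiled form; this text tells all that it offers.
- The arm moves only by the tool jog_arm, never from a script. Its argument "steps" is a list of rows, each an object with "delta_rot": the turn, a rotation vector about the tool's x, y, z in degrees, a list of three; "linear": the shift along the tool's x, y, z in m, a list of three; "grip": the finger opening in m, from 0 to 0.0854. In form: [{"delta_rot": [rx, ry, rz], "linear": [x, y, z], "grip": grip}, ...]. A call has 1 to 10 rows; each row shifts and turns the commanded pose from where the row before left it, along the tool's axes as they then stand; what a row does not reach is not made up. A row lasts 1/10 s, in which the tool goes at most 50 mm and 8.59 degrees, less where a joint would pass 70% of its speed; a pose out of reach is approached as far as the arm can. A call with a gripper value outside its range is refused whole. The fingers move at their own pace and stop on an object; "newtons" is the grip in N (left out, the last holds). Time passes only in rows, so rows that do not move let the fingers close. It gives the time, the measured TCP pose, the force, the opening and the grip force at its end, in the units of the state.
- ctrl.get_obs(): the state, without advancing time (a new reading comes with each control period).
- ctrl.get_image(name): name is "side" or "top"; returns (picture, depth): 400x640x3 uint8, red, green, blue; 400x640 float32, m along the optical axis (not along the pixel's ray), 0 where there is no reading.
- ctrl.camera_info(name): a dict with "camera_matrix" (3x3 intrinsics, pixels), "distortion" ([k1, k2, p1, p2, k3] as OpenCV has them; the pictures are not rectified), "R" (3x3) and "t" (3): a world point X has camera coordinates R X + t. Camera axes: x right, y down, z forward; pixel columns grow to the right and rows downward; lengths in m; the calibration is good to about 2 mm. A picture is of the moment at which its call begins. camera_info takes no time and is no camera call.
- ctrl.finish_job(): hands the job in; it is judged then, once.
The state is a dict: "t": time; "q": joint angles; "dq": joint speeds; "effort": joint torques, N m; "tool_pos": TCP position; "tool_rot": TCP orientation; "contact_force": force on the tool from outside, world axes, zero at the start; "wrist_torque": the same for the moment, N m; "opening": finger opening in m; "grip_force": force on a finger pad.
Only numpy, scipy, OpenCV 4.12 (cv2) and the standard library are available. Lean on these libraries where they do the work, as an engineer would, in place of code of your own. Each camera call takes 0.05 s, during which the arm holds its last target. There are 200 camera calls.

## Working session

There is one attempt and no reset: what is moved stays moved. The work goes in short steps, Python scripts to look and compute and a tool call to move; the robot and the scene stay as the last step left them, time stands still between calls to the robot, and variables do not carry over. Pictures are saved under pics/ and viewed, at most 10 in all, crops included, and the job is handed in when it is done.

Besides the shell and the picture viewer there is one more tool, called after "Call:" as name([rows], argument=value, ...), one row to a line, values as JSON. jog_arm: Moves the arm, as the interface text tells. Its arguments: {"type":"object","properties":{"steps":{"type":"array"},"newtons":{"type":"number"}},"required":["steps"]}

```bash
ls; mkdir -p pics
python3 - <<'E'
from station import ctrl
import cv2, numpy as np
for n in ("top","side"):
    im,d=ctrl.get_image(n); np.savez(f"{n}0.npz",im=im,d=d)
    cv2.imwrite(f"pics/{n}0.png",im[:,:,::-1])
    i=ctrl.camera_info(n); print(n,i)
print(ctrl.get_obs())
E
```

```text
pics
top {'camera_matrix': array([[502.43965236,   0.        , 318.79916791],
       [  0.        , 502.43965236, 203.2176783 ],
       [  0.        ,   0.        ,   1.        ]]), 'distortion': array([-0.14731426,  0.        ,  0.        ,  0.        ,  0.        ]), 'R': array([[-0.01761187, -0.99984216, -0.00234175],
       [-0.98065546,  0.01773047, -0.19493718],
       [ 0.19494793, -0.00113676, -0.98081293]]), 't': array([9.48820943e-05, 5.57749224e-01, 1.79452377e+00])}
side {'camera_matrix': array([[461.85435811,   0.        , 320.7131917 ],
       [  0.        , 461.85435811, 198.9776264 ],
       [  0.        ,   0.        ,   1.        ]]), 'distortion': array([-0.00117551,  0.        ,  0.        ,  0.        ,  0.        ]), 'R': array([[-0.98826359, -0.15270755, -0.00393361],
       [-0.08993868,  0.60247633, -0.79305315],
       [ 0.12347511, -0.78339177, -0.60913974]]), 't': array([0.52420933, 0.1310991 , 1.27673571])}
{'t': 0.1, 'q': array([-1.25597304e+00,  5.33143404e-02,  1.61415092e+00,  3.84925993e-05,
        1.47595827e+00, -1.19007528e-01]), 'dq': array([ 0.00047649, -0.00074139, -0.00363322, -0.00116405, -0.00134578,
        0.00034787]), 'effort': array([ 2.81880975e-04, -3.94905710e+01, -3.71361601e+01, -1.21551388e-04,
        3.89425404e-03,  1.00727542e-05]), 'tool_pos': array([ 0.26255356, -0.56657358,  0.23017482]), 'tool_rot': array([-3.06619060e+00, -6.75729772e-01,  2.21099446e-04]), 'contact_force': array([ 0.31166196, -0.32759623,  0.62023778]), 'wrist_torque': array([-0.02235069, -0.03870924, -0.02766905]), 'grip_force': 0.0, 'opening': 0.0856265544071045}
```

View pics/top0.png

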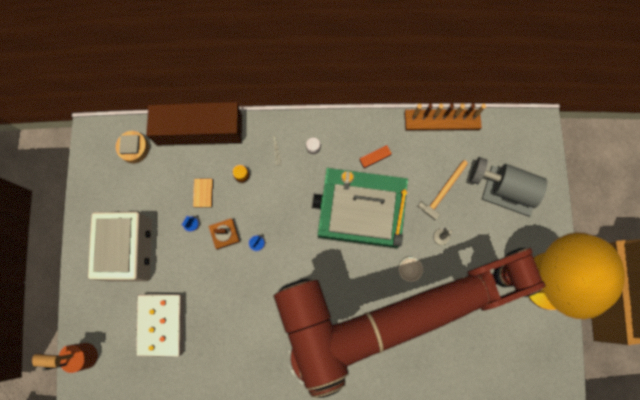

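View pics/side0.png

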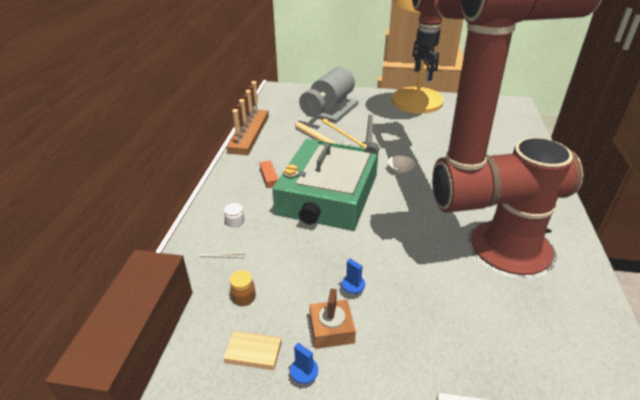

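The top view shows the stand with its key at (224,233), blue lookalikes at (191,224) and (257,242), the box around (363,207), the button at (348,177), the handle at (369,198) and the pointer at (402,213). In the side view the key grip is at (332,303) and the button at (291,170).

```bash
cat > h.py <<'E'
from station import ctrl
import cv2, numpy as np
from scipy.spatial.transform import Rotation as Ro
def cloud(n,im,d):
    c=ctrl.camera_info(n); v,u=np.mgrid[:400,:640]
    p=cv2.undistortPoints(np.stack([u,v],-1).reshape(-1,1,2).astype(float),c["camera_matrix"],c["distortion"]).reshape(400,640,2)
    P=np.dstack([p*d[...,None],d])
    return (P-c["t"])@c["R"]
def load(n,new=None):
    if new:
        im,d=ctrl.get_image(n); np.savez(new,im=im,d=d)
    else:
        z=np.load(f"{n}0.npz"); im,d=z["im"],z["d"]
    return im,d,cloud(n,im,d),cv2.cvtColor(im,cv2.COLOR_RGB2HSV)
def ray(n,uv,z):
    c=ctrl.camera_info(n); p=cv2.undistortPoints(np.array(uv,float).reshape(-1,1,2),c["camera_matrix"],c["distortion"]).reshape(-1,2)
    r=np.c_[p,np.ones(len(p))]@c["R"]; o=-c["R"].T@c["t"]
    return o+r*((z-o[2])/r[:,2])[:,None]
def rect(P): return cv2.minAreaRect(P[:,:2].astype(np.float32)*1000)
def proj(n,X):
    c=ctrl.camera_info(n); return cv2.projectPoints(np.array(X,float).reshape(-1,1,3),cv2.Rodrigues(c["R"])[0],c["t"],c["camera_matrix"],c["distortion"])[0].reshape(-1,2)
E
python3 - <<'E'
from h import *
for n in ("top","side"):
    im,d,P,H=load(n); z=P[...,2]
    g=(H[...,0]>50)&(H[...,0]<90)&(H[...,1]>90)&(z>.09)&(z<.115)&(d>0)
    print(n,"box",rect(P[g]),g.sum(), np.median(z[g]))
    c0=P[233,224] if n=="top" else P[323,332]
    near=(np.hypot(P[...,0]-c0[0],P[...,1]-c0[1])<.09)&(d>0)
    st=near&(z>.035)&(z<.055)&(H[...,0]<20)&(H[...,1]>100)
    print("stand",rect(P[st]),st.sum(),np.median(z[st]))
    gr=near&(z>.07)&(z<.14); q=P[gr]
    print("grip",gr.sum(),q.mean(0),q.min(0),q.max(0),rect(q))
    b=g.copy(); Q=P[g].mean(0)
    y=(H[...,0]>10)&(H[...,0]<35)&(H[...,1]>90)&(z>.1)&(z<.3)&(np.hypot(*(P[...,:2]-Q[:2]).transpose(2,0,1))<.25)
    k,l,s,ce=cv2.connectedComponentsWithStats(y.astype(np.uint8))
    for i in range(1,k):
        if s[i,4]>8:
            q=P[l==i]; print("brass",ce[i],s[i,4],q.mean(0),q.min(0),q.max(0),rect(q))
    hh=(z>.135)&(z<.155)&(np.hypot(*(P[...,:2]-Q[:2]).transpose(2,0,1))<.08)
    print("handle",hh.sum(),rect(P[hh]),P[hh].mean(0))
    u0,v0=(335,160) if n=="top" else (270,140)
    x,y0=(u0-25 if n=="top" else u0),(v0)
    cv2.imwrite(f"pics/{n}1.png",cv2.resize(im[y0:y0+95,x:x+110,::-1],None,fx=5,fy=5,interpolation=2))
E
```

```text
top box ((534.54345703125, -165.44302368164062), (297.62896728515625, 249.97628784179688), 81.17724609375) 1892 0.10174893264314733
stand ((453.39453125, 344.7894287109375), (92.20142364501953, 91.7166748046875), 17.562692642211914) 384 0.04538816590958586
grip 75 [0.4508232  0.34171296 0.10829544] [0.44436462 0.32438638 0.07041638] [0.45938591 0.36389135 0.12885437] ((452.0140686035156, 344.1977844238281), (39.66122055053711, 14.655194282531738), 88.89093017578125)
brass [343.86956522 176.06521739] 46 [ 0.64251165 -0.10152929  0.11985234] [ 0.62389214 -0.11024286  0.10092592] [ 0.66630156 -0.09103161  0.1316395 ] ((645.0076904296875, -102.6263656616211), (19.679582595825195, 37.81296157836914), 60.03232955932617)
brass [350.37209302 176.69767442] 43 [ 0.63970743 -0.12480556  0.12008894] [ 0.62180934 -0.13561644  0.10216459] [ 0.66010156 -0.11574102  0.13520632] ((640.7498168945312, -126.52236938476562), (17.916040420532227, 38.73748016357422), 79.55500030517578)
brass [400.75647668 210.98963731] 193 [ 0.50671094 -0.29611109  0.14452896] [ 0.42556844 -0.32549827  0.10007121] [ 0.5949
[... 715 characters left out ...]
06, 14.28515338897705), 88.7979736328125)
brass [343.16197183 132.55633803] 142 [ 0.50222724 -0.290718    0.15444444] [ 0.42631225 -0.31388541  0.11412687] [ 0.57276042 -0.27144274  0.1933246 ] ((499.2939453125, -292.3052978515625), (22.918954849243164, 149.3260498046875), 80.34584045410156)
brass [290.74757282 169.29126214] 103 [ 0.63647741 -0.10882351  0.12128185] [ 0.6202698  -0.13100901  0.11188032] [ 0.65388383 -0.08990172  0.12712884] ((636.4632568359375, -110.77702331542969), (33.568580627441406, 40.834007263183594), 3.2320516109466553)
handle 61 ((555.8760986328125, -155.01390075683594), (58.33494186401367, 13.645358085632324), 81.71341705322266) [ 0.55516523 -0.1503062   0.14767994]
```

View pics/top1.png

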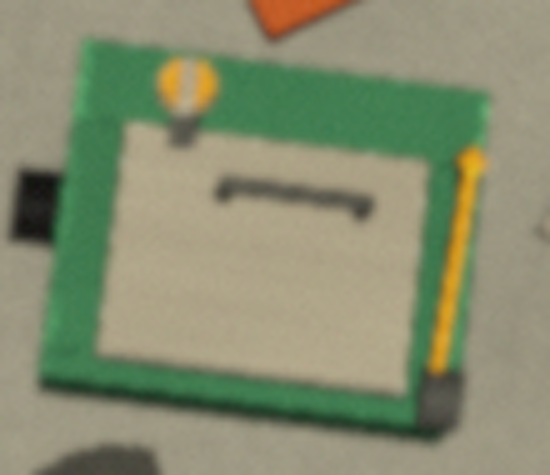

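```bash
cat >> h.py <<'E'
YAW=np.radians(-8.8); O=np.array([.5197,-.1631,0])
def box(p): p=np.array(p,float); return O+Ro.from_euler('z',YAW).apply(p)
def unbox(P): return Ro.from_euler('z',-YAW).apply((P-O).reshape(-1,3))
def to(tgt,yawy=None):
    o=ctrl.get_obs(); R=Ro.from_rotvec(o["tool_rot"]); m=R.as_matrix()
    y=np.degrees(np.arctan2(m[1,1],m[0,1]))
    print("t",round(o["t"],2),"pos",o["tool_pos"].round(4),"yawY",y.round(2),"tilt z",m[:,2].round(4),"q",o["q"].round(2),"F",o["contact_force"].round(1),"op",round(o["opening"],4),"gf",o["grip_force"])
    print("tool shift now",R.inv().apply(np.array(tgt)-o["tool_pos"]).round(4), "tool turn z", None if yawy is None else round(y-yawy,2))
E
python3 - <<'E'
from h import *
for n in ("top","side"):
    im,d,P,H=load(n); B=unbox(P).reshape(P.shape)
    m=(H[...,0]>10)&(H[...,0]<35)&(H[...,1]>120)&(abs(B[...,1]+.13)<.04)&(B[...,0]>-.09)&(B[...,0]<.08)&(B[...,2]>.1)
    q=B[m]; f=np.polyfit(q[:,0]+.09,q[:,2]-.103,1); print(n,m.sum(),"pointer angle",np.arctan(f[0]),f[1],np.median(q[:,1]))
    hd=(H[...,2]<110)&(abs(B[...,0]-.035)<.03)&(abs(B[...,1])<.07)&(B[...,2]>.11); print("handle",hd.sum(),B[hd].mean(0),rect(B[hd]))
    # slot: non-yellow bright pixels in head, and dark bar
    r=np.hypot(B[...,0]-.11,B[...,1]-.07)
    s=(r<.024)&(H[...,1]<110); print("slot",s.sum(),B[s].mean(0),np.degrees(np.arctan2(*np.linalg.svd(B[s][:,:2]-B[s][:,:2].mean(0))[2][0][::-1])))
    a=(H[...,0]>10)&(H[...,0]<30)&(H[...,1]>110)&(r<.04); print("head",rect(B[a]))
    print(cv2.PCACompute(np.argwhere(s).astype(np.float32),None))
E
```

```text
top 176 pointer angle 0.39585641699270463 0.004521425011850186 -0.13220583374700184
handle 78 [ 0.03524238 -0.01609881  0.14997704] ((35.848670959472656, -14.777225494384766), (105.32465362548828, 12.66418170928955), 89.87332916259766)
slot 70 [0.10428208 0.07146159 0.11100285] -154.3430192025446
head ((112.76895141601562, 66.02569580078125), (38.44324493408203, 41.09809875488281), 7.2041707038879395)
(array([[179.01428, 345.74286]], dtype=float32), array([[ 0.9413593 ,  0.33740568],
       [-0.33740568,  0.9413593 ]], dtype=float32))
side 88 pointer angle 0.4848768108427401 0.0030492243543416087 -0.1280683381584397
handle 58 [ 0.03181367 -0.01028159  0.13023261] ((32.59882736206055, -11.486080169677734), (11.987170219421387, 113.6753921508789), 1.539913296699524)
slot 97 [0.10557981 0.07810056 0.10841978] -155.41356464672978
head ((108.48771667480469, 69.41539764404297), (31.47439193725586, 40.07113265991211), 12.032102584838867)
(array([[174.16495, 290.63916]], dtype=float32), array([[-0.18386695,  0.98295116],
       [ 0.98295116,  0.18386695]], dtype=float32))
```

Call:
jog_arm([
  {"delta_rot": [0, 0, -8], "linear": [0, 0, -0.005], "grip": 0.085},
  {"delta_rot": [0, 0, -8], "linear": [0, 0, -0.005], "grip": 0.085},
  {"delta_rot": [0, 0, -8], "linear": [0, 0, -0.005], "grip": 0.085},
  {"delta_rot": [0, 0, -8], "linear": [0, 0, -0.005], "grip": 0.085},
  {"delta_rot": [0, 0, -8], "linear": [0, 0, 0], "grip": 0.085},
  {"delta_rot": [0, 0, -8], "linear": [0, 0, 0], "grip": 0.085},
  {"delta_rot": [0, 0, -8], "linear": [0, 0, 0], "grip": 0.085},
  {"delta_rot": [0, 0, -8], "linear": [0, 0, 0], "grip": 0.085},
])

```text
t: 0.9
tool_pos: [0.2626, -0.5668, 0.2506]
tool_rot: [-2.236, -2.205, -0.001]
contact_force: [-0.1, 0.3, 0.2]
opening: 0.0852
grip_force: 0.0
```

Call:
jog_arm([
  {"delta_rot": [0, 0, 0], "linear": [0.045, 0.02, 0], "grip": 0.085},
  {"delta_rot": [0, 0, 0], "linear": [0.045, 0.02, 0], "grip": 0.085},
  {"delta_rot": [0, 0, 0], "linear": [0.045, 0.02, 0], "grip": 0.085},
  {"delta_rot": [0, 0, 0], "linear": [0.045, 0.02, 0], "grip": 0.085},
  {"delta_rot": [0, 0, 0], "linear": [0.045, 0.02, 0], "grip": 0.085},
  {"delta_rot": [0, 0, 0], "linear": [0.045, 0.02, 0], "grip": 0.085},
  {"delta_rot": [0, 0, 0], "linear": [0.045, 0.02, 0], "grip": 0.085},
  {"delta_rot": [0, 0, 0], "linear": [0.045, 0.02, 0], "grip": 0.085},
  {"delta_rot": [0, 0, 0], "linear": [0.045, 0.02, 0], "grip": 0.085},
  {"delta_rot": [0, 0, 0], "linear": [0.045, 0.009, 0], "grip": 0.085},
])

```text
t: 1.9
tool_pos: [0.4612, -0.1188, 0.2509]
tool_rot: [-2.243, -2.199, -0.0]
contact_force: [0.5, 0.4, -0.0]
opening: 0.0849
grip_force: 0.0
```

Call:
jog_arm([
  {"delta_rot": [0, 0, 0], "linear": [0.045, 0, 0], "grip": 0.085},
  {"delta_rot": [0, 0, 0], "linear": [0.045, 0, 0], "grip": 0.085},
  {"delta_rot": [0, 0, 0], "linear": [0.045, 0, 0], "grip": 0.085},
  {"delta_rot": [0, 0, 0], "linear": [0.045, 0, 0], "grip": 0.085},
  {"delta_rot": [0, 0, 0], "linear": [0.045, 0, 0], "grip": 0.085},
  {"delta_rot": [0, 0, 0], "linear": [0.045, 0, 0], "grip": 0.085},
  {"delta_rot": [0, 0, 0], "linear": [0.045, 0, 0], "grip": 0.085},
  {"delta_rot": [0, 0, 0], "linear": [0.045, 0, 0], "grip": 0.085},
  {"delta_rot": [0, 0, 0], "linear": [0, 0, 0], "grip": 0.085},
])

```text
t: 2.8
tool_pos: [0.4668, 0.2431, 0.2506]
tool_rot: [-2.236, -2.205, 0.0]
contact_force: [0.5, -1.7, -0.5]
opening: 0.0852
grip_force: 0.0
```

```bash
python3 -c "
from h import *
to([.452,.346,.0745],-1.2)"
```

```text
t 2.8 pos [0.4668 0.2431 0.2506] yawY -0.8 tilt z [-0.0014  0.0011 -1.    ] q [ 0.34 -0.2   1.82  0.    1.52  0.35] F [ 0.5 -1.7 -0.5] op 0.0852 gf 0.0
tool shift now [ 0.1025 -0.016   0.1762] tool turn z 0.4
```

Call:
jog_arm([
  {"delta_rot": [0, 0, 0.4], "linear": [0.04, -0.008, 0.0], "grip": 0.085},
  {"delta_rot": [0, 0, 0], "linear": [0.04, -0.008, 0.02], "grip": 0.085},
  {"delta_rot": [0, 0, 0], "linear": [0.0225, 0, 0.03], "grip": 0.085},
  {"delta_rot": [0, 0, 0], "linear": [0, 0, 0.03], "grip": 0.085},
  {"delta_rot": [0, 0, 0], "linear": [0, 0, 0], "grip": 0.085},
  {"delta_rot": [0, 0, 0], "linear": [0, 0, 0], "grip": 0.085},
])

```text
t: 3.4
tool_pos: [0.4541, 0.341, 0.1709]
tool_rot: [-2.252, -2.19, 0.003]
contact_force: [0.7, 0.2, 0.0]
opening: 0.0852
grip_force: 0.0
```

Run:
```python
from h import *
to([.452,.346,.075],-1.2)
im,d,P,H=load("side","s1.npz")
cv2.imwrite("pics/s1.png",cv2.resize(im[200:380,230:450,::-1],None,fx=3,fy=3))
```

```text
t 3.4 pos [0.4541 0.341  0.1709] yawY -1.59 tilt z [-0.0015 -0.0011 -1.    ] q [ 0.51 -0.04  1.81 -0.    1.37  0.54] F [0.7 0.2 0. ] op 0.0852 gf 0.0
tool shift now [ 0.0051 -0.0021  0.0959] tool turn z -0.39
```

View pics/s1.png

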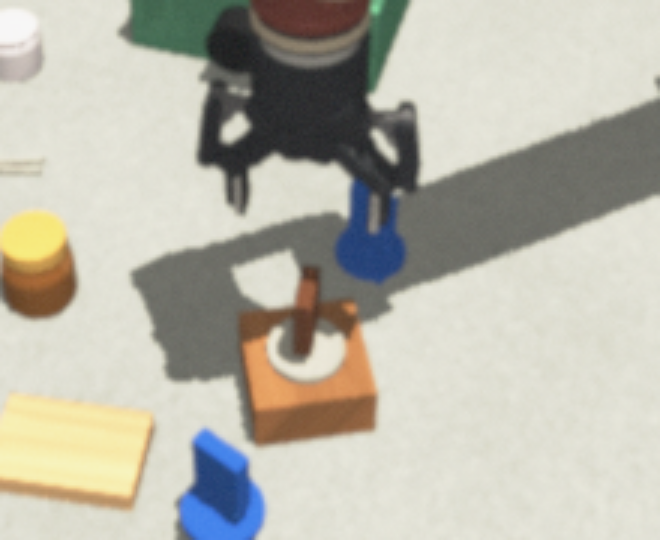

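The side view shows the open fingers centred over the key's grip, at about (310,270) in the crop.

Call:
jog_arm([
  {"delta_rot": [0, 0, -0.4], "linear": [0.005, -0.002, 0.02], "grip": 0.085},
  {"delta_rot": [0, 0, 0], "linear": [0, 0, 0.025], "grip": 0.085},
  {"delta_rot": [0, 0, 0], "linear": [0, 0, 0.025], "grip": 0.085},
  {"delta_rot": [0, 0, 0], "linear": [0, 0, 0.025], "grip": 0.085},
  {"delta_rot": [0, 0, 0], "linear": [0, 0, 0], "grip": 0.085},
])

```text
t: 3.95
tool_pos: [0.4516, 0.3455, 0.0748]
tool_rot: [-2.244, -2.197, 0.006]
contact_force: [0.4, 0.7, -1.0]
opening: 0.085
grip_force: 0.0
```

Call:
jog_arm([
  {"delta_rot": [0, 0, 0], "linear": [0, 0, 0], "grip": 0.005},
  {"delta_rot": [0, 0, 0], "linear": [0, 0, 0], "grip": 0.005},
  {"delta_rot": [0, 0, 0], "linear": [0, 0, 0], "grip": 0.005},
  {"delta_rot": [0, 0, 0], "linear": [0, 0, 0], "grip": 0.005},
  {"delta_rot": [0, 0, 0], "linear": [0, 0, 0], "grip": 0.005},
  {"delta_rot": [0, 0, 0], "linear": [0, 0, 0], "grip": 0.005},
  {"delta_rot": [0, 0, 0], "linear": [0, 0, 0], "grip": 0.005},
  {"delta_rot": [0, 0, 0], "linear": [0, 0, 0], "grip": 0.005},
], newtons=60)

```text
t: 4.75
tool_pos: [0.4531, 0.3472, 0.0773]
tool_rot: [2.243, 2.199, 0.002]
contact_force: [1.2, -0.2, 5.7]
opening: 0.0134
grip_force: 59.4
```

Run:
```python
from h import *
to([.452,.346,.075],-1.2)
```

```text
t 4.75 pos [0.4531 0.3472 0.0773] yawY -1.14 tilt z [ 1.4e-03  7.0e-04 -1.0e+00] q [ 0.52  0.07  1.87 -0.    1.21  0.54] F [ 1.2 -0.2  5.7] op 0.0134 gf 59.36572730541229
tool shift now [-0.0012 -0.0011  0.0023] tool turn z 0.06
```

Call:
jog_arm([
  {"delta_rot": [0, 0, 0], "linear": [0, 0, -0.02], "grip": 0.005},
  {"delta_rot": [0, 0, 0], "linear": [0, 0, -0.04], "grip": 0.005},
  {"delta_rot": [0, 0, 0], "linear": [0, 0, -0.04], "grip": 0.005},
  {"delta_rot": [0, 0, 0], "linear": [0, 0, -0.04], "grip": 0.005},
  {"delta_rot": [0, 0, 0], "linear": [0, 0, -0.03], "grip": 0.005},
  {"delta_rot": [0, 0, 8], "linear": [0, 0, 0], "grip": 0.005},
  {"delta_rot": [0, 0, 8], "linear": [0, 0, 0], "grip": 0.005},
  {"delta_rot": [0, 0, 8], "linear": [0, 0, 0], "grip": 0.005},
  {"delta_rot": [0, 0, 8], "linear": [0, 0, 0], "grip": 0.005},
  {"delta_rot": [0, 0, 8], "linear": [0, 0, 0], "grip": 0.005},
])

```text
t: 5.75
tool_pos: [0.4517, 0.3465, 0.2446]
tool_rot: [2.864, 1.291, -0.005]
contact_force: [-0.2, 0.4, -1.0]
opening: 0.0134
grip_force: 58.7
```

Call:
jog_arm([
  {"delta_rot": [0, 0, 8], "linear": [0, 0, 0], "grip": 0.005},
  {"delta_rot": [0, 0, 8], "linear": [0, 0, 0], "grip": 0.005},
  {"delta_rot": [0, 0, 8], "linear": [0, 0, 0], "grip": 0.005},
  {"delta_rot": [0, 0, 8], "linear": [0, 0, 0], "grip": 0.005},
  {"delta_rot": [0, 0, 8], "linear": [0, 0, 0], "grip": 0.005},
  {"delta_rot": [0, 0, 8], "linear": [0, 0, 0], "grip": 0.005},
  {"delta_rot": [0, 0, 7], "linear": [0, 0, 0], "grip": 0.005},
  {"delta_rot": [0, 0, 0], "linear": [0, 0, 0], "grip": 0.005},
])

```text
t: 6.55
tool_pos: [0.4518, 0.3465, 0.2448]
tool_rot: [3.136, -0.168, -0.004]
contact_force: [0.8, -0.3, -1.1]
opening: 0.0135
grip_force: 58.7
```

Run:
```python
from h import *
to(box([.11,.07,.25]),-96)
for n in ("top","side"):
  im,d,P,H=load(n,n+"2.npz")
  if n=="side":
    cv2.imwrite("pics/s2.png",cv2.resize(im[110:240,250:400,::-1],None,fx=5,fy=4,interpolation=2))
  c=proj(n,box([.11,.07,.123])); print(n,c)
```

```text
t 6.55 pos [0.4518 0.3465 0.2448] yawY -96.13 tilt z [-0.0024 -0.0012 -1.    ] q [ 0.52 -0.09  1.73  0.    1.5   2.2 ] F [ 0.8 -0.3 -1.1] op 0.0135 gf 58.68667244911194
tool shift now [ 0.2351  0.4347 -0.0051] tool turn z -0.13
top [[346.51081302 176.71829768]]
side [[289.98769984 168.36080122]]
```

View pics/s2.png

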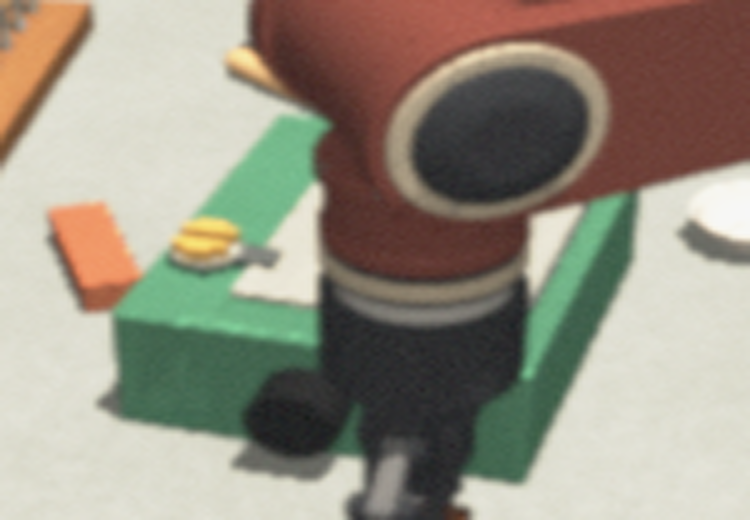

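The button head is at about (207,238) in the crop, its slot running almost horizontally, with the dark bar tip at about (272,257).

Run:
```python
from h import *
f=lambda n,uv,z: (unbox(ray(n,uv,z))*1000).round(1).tolist()
print(f("top",[[347.6,176.6],[348,172.4],[347.2,180.6]],.123),f("top",[[346.6,188]],.11))
print(f("side",[[291.4,169]],.123),f("side",[[304.4,174]],.11), f("side",[[284.4,170.3],[298,168.7]],.123))
# masks: yellow head centroid top view, and dark bar pixels
im,d,P,H=load("top")
S=(slice(168,192),slice(338,356))
print(H[S][...,1].astype(int)[:, :]); print(H[S][...,2].astype(int))
```

```text
[[111.0, 66.2, 123.0], [126.6, 66.7, 123.0], [96.1, 65.8, 123.0]] [[71.9, 64.2, 110.0]]
[[104.8, 71.9, 123.0]] [[66.1, 67.4, 110.0]] [[122.1, 84.5, 123.0], [86.7, 64.7, 123.0]]
[[ 48  46  42  40  40  43  41  41  41  42  44  42  41  43  45  45  42  43]
 [ 60  63  56  59  53  49  48  44  46  45  43  41  39  42  39  41  42  44]
 [103 100  95  88  80  70  67  69  64  57  52  56  58  56  55  51  45  45]
 [120 119 119 113  94  93 101 104  75  60  63  76  90  85  74  76  69  62]
 [121 118 118  98  91 102 144 148 105  66  72 107 134 115  98  86  99  97]
 [122 124 111  94 104 141 170 160 113  77  84 127 159 154 111  93 108 118]
 [120 118  97  99 142 175 190 168 114  77  83 135 176 180 149 106  94 119]
 [123 120  86  95 156 192 207 163 106  72  84 136 182 204 178 117  97 113]
 [122 114  86  97 165 199 207 163 105  74  87 138 189 212 182 124  96 112]
 [123 114  84  94 162 195 200 155 104  72  90 147 194 208 187 127  95 111]
 [122 116  90  95 144 177 190 148  95  72  94 152 193 200 172 114  93 107]
 [124 120  96  81 113 156 165 136  89  71  98 148 183 176 145 104  91 123]
 [120 122 111  80  82 1
[... 1978 characters left out ...]
120 122 126 125 125 123]
 [132 132 131 129 124 120 114 116 121 117 107 100 110 122 127 127 130 126]
 [147 143 140 134 126 112 103  97  95  93  89  92 112 125 129 129 128 125]
 [167 158 152 146 136 117 103  92  89  88  85  98 118 127 129 131 131 132]
 [176 175 173 167 159 135 111  95  89  87  97 112 129 139 140 142 142 140]
 [178 178 175 177 168 145 115  96  91  91 108 133 151 161 161 159 155 151]
 [175 177 176 175 166 144 119 105 101 104 125 148 167 173 175 172 173 165]
 [174 176 177 176 169 156 141 131 129 132 146 160 170 175 174 174 175 173]
 [176 175 175 176 173 167 165 160 160 160 165 170 172 172 174 174 172 172]
 [175 175 176 173 175 172 172 172 172 171 172 173 173 171 175 172 173 172]]
```

Call:
jog_arm([
  {"delta_rot": [0, 0, 0], "linear": [0.02, 0.04, -0.005], "grip": 0.005},
  {"delta_rot": [0, 0, 0], "linear": [0.02, 0.04, 0], "grip": 0.005},
  {"delta_rot": [0, 0, 0], "linear": [0.02, 0.04, 0], "grip": 0.005},
  {"delta_rot": [0, 0, 0], "linear": [0.02, 0.04, 0], "grip": 0.005},
  {"delta_rot": [0, 0, 0], "linear": [0.02, 0.04, 0], "grip": 0.005},
  {"delta_rot": [0, 0, 0], "linear": [0.02, 0.04, 0], "grip": 0.005},
  {"delta_rot": [0, 0, 0], "linear": [0.02, 0.04, 0], "grip": 0.005},
  {"delta_rot": [0, 0, 0], "linear": [0.02, 0.04, 0], "grip": 0.005},
  {"delta_rot": [0, 0, 0], "linear": [0.02, 0.03, 0], "grip": 0.005},
])

```text
t: 7.55
tool_pos: [0.5941, -0.0228, 0.2509]
tool_rot: [3.137, -0.167, -0.001]
contact_force: [0.4, 0.8, -1.5]
opening: 0.0131
grip_force: 59.1
```

Call:
jog_arm([
  {"delta_rot": [0, 0, 0], "linear": [0.02, 0.035, 0], "grip": 0.005},
  {"delta_rot": [0, 0, 0], "linear": [0.02, 0.035, 0], "grip": 0.005},
  {"delta_rot": [0, 0, 0], "linear": [0.015, 0.015, 0], "grip": 0.005},
  {"delta_rot": [0, 0, 0], "linear": [0, 0, 0], "grip": 0.005},
  {"delta_rot": [0, 0, 0], "linear": [0, 0, 0], "grip": 0.005},
])

```text
t: 8.05
tool_pos: [0.6393, -0.1108, 0.2505]
tool_rot: [-3.136, 0.167, 0.002]
contact_force: [0.2, -0.0, -1.5]
opening: 0.0135
grip_force: 59.1
```

Run:
```python
from h import *
to(box([.11,.07,.20]),-96)
```

```text
t 8.05 pos [ 0.6393 -0.1108  0.2505] yawY -96.11 tilt z [-1.4e-03  9.0e-04 -1.0e+00] q [-0.29  0.1   1.53  0.    1.51  1.39] F [ 0.2 -0.  -1.5] op 0.0135 gf 59.071828722953796
tool shift now [-0.0001 -0.      0.0505] tool turn z -0.11
```

Call:
jog_arm([
  {"delta_rot": [0, 0, 0], "linear": [0, 0, 0.025], "grip": 0.005},
  {"delta_rot": [0, 0, 0], "linear": [0, 0, 0.02], "grip": 0.005},
  {"delta_rot": [0, 0, 0], "linear": [0, 0, 0], "grip": 0.005},
  {"delta_rot": [0, 0, 0], "linear": [0, 0, 0], "grip": 0.005},
])

```text
t: 8.45
tool_pos: [0.6391, -0.1098, 0.2062]
tool_rot: [-3.137, 0.166, 0.001]
contact_force: [0.2, -0.2, -0.7]
opening: 0.0135
grip_force: 59.1
```

Run:
```python
from h import *
to(box([.11,.07,.20]),-96)
im,d,P,H=load("side","s3.npz")
cv2.imwrite("pics/s3.png",cv2.resize(im[125:195,250:330,::-1],None,fx=8,fy=8,interpolation=2))
B=[[.11,.07,.123],[.088,.07,.123],[.132,.07,.123],[.11,.092,.123],[.11,.048,.123]]
print(((proj("side",[box(b) for b in B])-[250,125])*8).round())
t=ctrl.get_obs()["tool_pos"]; kz=t[2]-.0583
print(((proj("side",[t+[0,0,h-.0583] for h in (0,.026,.032,.045)])-[250,125])*8).round())
b=t+[0,0,-.0583]; print(((proj("side",[b+Ro.from_euler('z',-6,degrees=True).apply([s*.014,0,0]) for s in(-1,1)])-[250,125])*8).round())
for n,e in (("top",0),):
    print(proj(n,[box([.11,.07,.115]),box([.07,.07,.11])]))
```

```text
t 8.45 pos [ 0.6391 -0.1098  0.2062] yawY -96.05 tilt z [-9.e-04  4.e-04 -1.e+00] q [-0.28  0.12  1.58  0.    1.44  1.39] F [ 0.2 -0.2 -0.7] op 0.0135 gf 59.12478268146515
tool shift now [0.0001 0.001  0.0062] tool turn z -0.05
[[320. 347.]
 [376. 357.]
 [264. 337.]
 [299. 379.]
 [341. 316.]]
[[315. 288.]
 [311. 227.]
 [311. 213.]
 [309. 182.]]
[[351. 293.]
 [278. 283.]]
[[346.39621805 177.26624734]
 [344.94134387 188.31224304]]
```

View pics/s3.png

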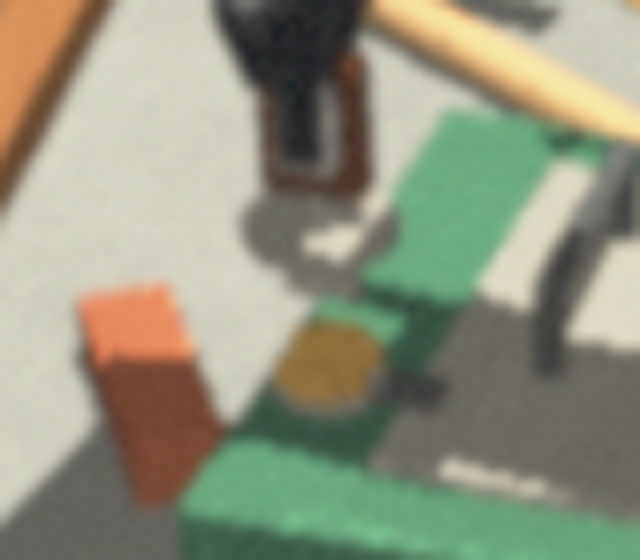

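The head centre sits at about (331,360) and the key's collar at about (320,232). Against the projections both are shifted by nearly the same amount, so the key is centred on the head to about 1 mm. The bar's angle still has to be checked.

Run:
```python
from h import *
for n,f in (("side","side0"),("side","side2"),("top","top0")):
    z=np.load(f+".npz"); im,d=z["im"],z["d"]; P=cloud(n,im,d); B=unbox(P).reshape(P.shape); H=cv2.cvtColor(im,cv2.COLOR_RGB2HSV)
    r=np.hypot(B[...,0]-.11,B[...,1]-.07)
    a=(H[...,0]>10)&(H[...,0]<30)&(H[...,1]>125)&(r<.035); h=B[a]
    uv=np.argwhere(a)[:,::-1]; c=(uv.max(0)+uv.min(0))/2
    hc=unbox(ray(n,[c],.121))[0]
    dk=(H[...,2]<115)&(H[...,1]<75)&(B[...,0]<.092)&(B[...,0]>.06)&(abs(B[...,1]-.065)<.03)&(B[...,2]>.1)
    q=B[dk]; uvd=np.argwhere(dk)[:,::-1].mean(0)
    print(f,"head",c,hc*1000,"bar",dk.sum(),uvd,q.mean(0)*1000)
    for zb in (.108,.112,.116):
        b=unbox(ray(n,[uvd],zb))[0]; e=b-hc; print("  ",zb,(b*1000).round(1),"deg",np.degrees(np.arctan2(-e[1],-e[0])).round(1))
```

```text
side0 head [290.5 169. ] [108.49083515  69.95852714 121.        ] bar 5 [297.6 175.6] [ 85.85420955  72.53006246 103.59686699]
   0.108 [ 83.5  78.5 108. ] deg -18.9
   0.112 [ 81.4  83.9 112. ] deg -27.3
   0.116 [ 79.3  89.3 116. ] deg -33.6
side2 head [290.5 169.5] [107.55805319  72.44613784 121.        ] bar 3 [297.33333333 175.33333333] [ 87.98685379  69.11475992 101.87452574]
   0.108 [ 84.8  77.4 108. ] deg -12.3
   0.112 [ 82.7  82.8 112. ] deg -22.6
   0.116 [ 80.5  88.2 116. ] deg -30.3
top0 head [347.5 176.5] [111.80230444  66.54258233 121.        ] bar 28 [346.28571429 185.42857143] [ 80.58228712  66.58906017 112.62667558]
   0.108 [ 81.7  66.5 108. ] deg 0.1
   0.112 [ 80.7  66.6 112. ] deg -0.1
   0.116 [ 79.8  66.7 116. ] deg -0.2
```

Call:
jog_arm([
  {"delta_rot": [0, 0, 0], "linear": [0, 0, 0.01], "grip": 0.005},
  {"delta_rot": [0, 0, 0], "linear": [0, 0, 0.01], "grip": 0.005},
  {"delta_rot": [0, 0, 0], "linear": [0, 0, 0.003], "grip": 0.005},
  {"delta_rot": [0, 0, 0], "linear": [0, 0, 0.003], "grip": 0.005},
  {"delta_rot": [0, 0, 0], "linear": [0, 0, 0], "grip": 0.005},
], newtons=80)

```text
t: 9.0
tool_pos: [0.6392, -0.1108, 0.1796]
tool_rot: [-3.137, 0.169, 0.002]
contact_force: [-0.4, -0.8, -1.8]
opening: 0.0135
grip_force: 79.9
```

Call:
jog_arm([
  {"delta_rot": [0, 0, 0], "linear": [0, 0, 0.003], "grip": 0.005},
  {"delta_rot": [0, 0, 0], "linear": [0, 0, 0], "grip": 0.005},
])

```text
t: 9.2
tool_pos: [0.6395, -0.1108, 0.1771]
tool_rot: [-3.137, 0.168, 0.0]
contact_force: [-0.5, -0.0, -0.8]
opening: 0.0133
grip_force: 79.9
```

Call:
jog_arm([
  {"delta_rot": [0, 0, 0], "linear": [0, 0, 0.003], "grip": 0.005},
  {"delta_rot": [0, 0, 0], "linear": [0, 0, 0.002], "grip": 0.005},
  {"delta_rot": [0, 0, 0], "linear": [0, 0, 0], "grip": 0.005},
])

```text
t: 9.5
tool_pos: [0.6393, -0.1107, 0.1718]
tool_rot: [-3.137, 0.168, 0.001]
contact_force: [0.1, -0.5, -1.5]
opening: 0.013
grip_force: 79.9
```

Call:
jog_arm([
  {"delta_rot": [0, 0, 0], "linear": [0, 0, 0.002], "grip": 0.005},
  {"delta_rot": [0, 0, 0], "linear": [0, 0, 0], "grip": 0.005},
])

```text
t: 9.7
tool_pos: [0.6397, -0.1108, 0.1705]
tool_rot: [3.137, -0.168, 0.001]
contact_force: [0.3, 0.1, -2.2]
opening: 0.0131
grip_force: 80.6
```

Call:
jog_arm([
  {"delta_rot": [0, 0, 0], "linear": [0, 0, 0.001], "grip": 0.005},
  {"delta_rot": [0, 0, 0], "linear": [0, 0, 0.001], "grip": 0.005},
  {"delta_rot": [0, 0, 0], "linear": [0, 0, 0], "grip": 0.005},
])

```text
t: 10.0
tool_pos: [0.6399, -0.1109, 0.1703]
tool_rot: [3.137, -0.168, 0.002]
contact_force: [-2.6, 0.0, 5.9]
opening: 0.0128
grip_force: 81.4
```

Run:
```python
from h import *
to(box([.11,.07,.17]),-96)
print(ctrl.get_obs()["wrist_torque"])
im,d,P,H=load("side","s4.npz")
cv2.imwrite("pics/s4.png",cv2.resize(im[125:195,250:330,::-1],None,fx=8,fy=8,interpolation=2))
```

```text
t 10.0 pos [ 0.6399 -0.1109  0.1703] yawY -96.14 tilt z [ 1.e-03 -4.e-04 -1.e+00] q [-0.29  0.15  1.61 -0.    1.38  1.39] F [-2.6  0.   5.9] op 0.0128 gf 81.41776442527771
tool shift now [-0.0008 -0.0001  0.0003] tool turn z -0.14
[0.11034631 0.63672353 0.00086429]
```

View pics/s4.png

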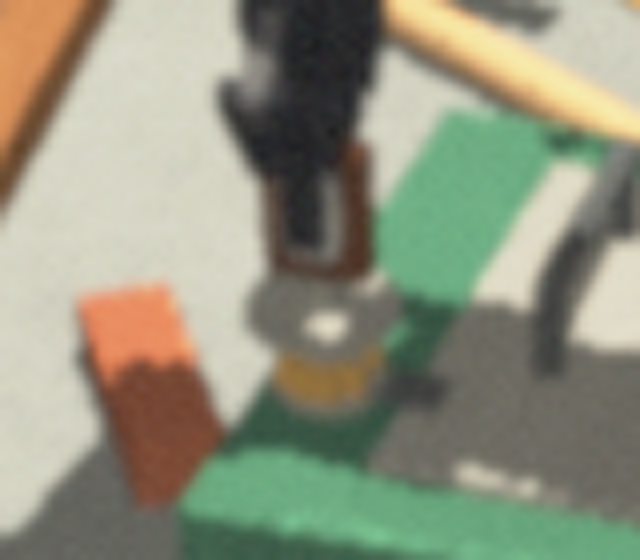

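The picture shows the key's collar at (325,315), down close above the head. With the TCP at 0.170 m and a rising force, the blade is fully seated. Next is the turn.

Call:
jog_arm([
  {"delta_rot": [0, 0, -6], "linear": [0, 0, 0], "grip": 0.005},
  {"delta_rot": [0, 0, -6], "linear": [0, 0, 0], "grip": 0.005},
  {"delta_rot": [0, 0, -6], "linear": [0, 0, 0], "grip": 0.005},
  {"delta_rot": [0, 0, -6], "linear": [0, 0, 0], "grip": 0.005},
  {"delta_rot": [0, 0, -6], "linear": [0, 0, 0], "grip": 0.005},
])

```text
t: 10.55
tool_pos: [0.6406, -0.1108, 0.1703]
tool_rot: [3.072, 0.655, 0.005]
contact_force: [-0.4, 1.3, 4.2]
opening: 0.013
grip_force: 81.1
```

Run:
```python
from h import *
to(box([.11,.07,.17]),-96)
print(ctrl.get_obs()["wrist_torque"])
```

```text
t 10.55 pos [ 0.6406 -0.1108  0.1703] yawY -65.91 tilt z [ 3.e-03 -2.e-04 -1.e+00] q [-0.29  0.15  1.61  0.    1.38  0.86] F [-0.4  1.3  4.2] op 0.013 gf 81.08771681785583
tool shift now [-0.0013 -0.0006  0.0003] tool turn z 30.09
[ 0.22903127  0.12706033 -0.11706508]
```

Torque of about 0.1 N m shows the button is being driven.

Call:
jog_arm([
  {"delta_rot": [0, 0, -6], "linear": [0, 0, 0], "grip": 0.005},
  {"delta_rot": [0, 0, -6], "linear": [0, 0, 0], "grip": 0.005},
  {"delta_rot": [0, 0, -6], "linear": [0, 0, 0], "grip": 0.005},
  {"delta_rot": [0, 0, -6], "linear": [0, 0, 0], "grip": 0.005},
  {"delta_rot": [0, 0, -6], "linear": [0, 0, 0], "grip": 0.005},
  {"delta_rot": [0, 0, -6], "linear": [0, 0, 0], "grip": 0.005},
  {"delta_rot": [0, 0, -6], "linear": [0, 0, 0], "grip": 0.005},
  {"delta_rot": [0, 0, -6], "linear": [0, 0, 0], "grip": 0.005},
  {"delta_rot": [0, 0, -6], "linear": [0, 0, 0], "grip": 0.005},
  {"delta_rot": [0, 0, -3], "linear": [0, 0, 0], "grip": 0.005},
])

```text
t: 11.55
tool_pos: [0.64, -0.11, 0.1703]
tool_rot: [-2.388, -2.041, -0.003]
contact_force: [-3.6, 3.2, 6.3]
opening: 0.0133
grip_force: 81.3
```

Run:
```python
from h import *
to(box([.11,.07,.17]),-8.8)
print(ctrl.get_obs()["wrist_torque"])
```

```text
t 11.55 pos [ 0.64   -0.11    0.1703] yawY -8.97 tilt z [ 0.0012  0.0014 -1.    ] q [-0.29  0.15  1.61  0.    1.38 -0.13] F [-3.6  3.2  6.3] op 0.0133 gf 81.29056692123413
tool shift now [-0.0008 -0.0008  0.0003] tool turn z -0.17
[ 0.66652615  0.59750454 -0.10193938]
```

Now small steps up to the stop.

Call:
jog_arm([
  {"delta_rot": [0, 0, -3], "linear": [0, 0, 0], "grip": 0.005},
  {"delta_rot": [0, 0, -3], "linear": [0, 0, 0], "grip": 0.005},
  {"delta_rot": [0, 0, 0], "linear": [0, 0, 0], "grip": 0.005},
])

```text
t: 11.85
tool_pos: [0.6399, -0.11, 0.1703]
tool_rot: [-2.28, -2.161, -0.003]
contact_force: [-2.3, 2.9, 6.4]
opening: 0.0126
grip_force: 81.3
```

Run:
```python
from h import *
to(box([.11,.07,.17]),-8.8)
print(ctrl.get_obs()["wrist_torque"])
```

```text
t 11.85 pos [ 0.6399 -0.11    0.1703] yawY -3.08 tilt z [ 0.001   0.0013 -1.    ] q [-0.29  0.15  1.61  0.    1.38 -0.23] F [-2.3  2.9  6.4] op 0.0126 gf 81.3127326965332
tool shift now [-0.0007 -0.0008  0.0003] tool turn z 5.72
[ 0.61404234  0.59293526 -0.1038071 ]
```

Call:
jog_arm([
  {"delta_rot": [0, 0, -3], "linear": [0, 0, 0], "grip": 0.005},
  {"delta_rot": [0, 0, -2], "linear": [0, 0, 0], "grip": 0.005},
  {"delta_rot": [0, 0, 0], "linear": [0, 0, 0], "grip": 0.005},
])

```text
t: 12.15
tool_pos: [0.6399, -0.1101, 0.1703]
tool_rot: [-2.184, -2.258, -0.003]
contact_force: [-3.4, 3.5, 6.2]
opening: 0.0131
grip_force: 81.3
```

Run:
```python
from h import *
to(box([.11,.07,.17]),-8.8)
print(ctrl.get_obs()["wrist_torque"])
```

```text
t 12.15 pos [ 0.6399 -0.1101  0.1703] yawY 1.9 tilt z [ 9.0e-04  1.4e-03 -1.0e+00] q [-0.29  0.15  1.61  0.    1.38 -0.32] F [-3.4  3.5  6.2] op 0.0131 gf 81.31662368774414
tool shift now [-0.0007 -0.0008  0.0003] tool turn z 10.7
[0.6104629  0.69586911 0.02192787]
```

Call:
jog_arm([
  {"delta_rot": [0, 0, -2], "linear": [0, 0, 0], "grip": 0.005},
  {"delta_rot": [0, 0, -1], "linear": [0, 0, 0], "grip": 0.005},
  {"delta_rot": [0, 0, 0], "linear": [0, 0, 0], "grip": 0.005},
])

```text
t: 12.45
tool_pos: [0.6398, -0.11, 0.1703]
tool_rot: [-2.125, -2.314, -0.002]
contact_force: [-4.1, 2.8, 7.0]
opening: 0.0131
grip_force: 81.3
```

Run:
```python
from h import *
to(box([.11,.07,.17]),-8.8)
print(ctrl.get_obs()["wrist_torque"])
```

```text
t 12.45 pos [ 0.6398 -0.11    0.1703] yawY 4.88 tilt z [ 7.0e-04  1.4e-03 -1.0e+00] q [-0.29  0.15  1.61  0.    1.38 -0.37] F [-4.1  2.8  7. ] op 0.0131 gf 81.32564306259155
tool shift now [-0.0007 -0.0007  0.0003] tool turn z 13.68
[ 0.61524675  0.68160109 -0.07841091]
```

Call:
jog_arm([
  {"delta_rot": [0, 0, -2], "linear": [0, 0, 0], "grip": 0.005},
  {"delta_rot": [0, 0, 0], "linear": [0, 0, 0], "grip": 0.005},
])

```text
t: 12.65
tool_pos: [0.6398, -0.1101, 0.1703]
tool_rot: [-2.084, -2.35, -0.002]
contact_force: [-3.1, 1.9, 6.2]
opening: 0.0132
grip_force: 81.4
```

Run:
```python
from h import *
to(box([.11,.07,.17]),-8.8)
for i in range(3):
  ctrl.get_image("side");print(ctrl.get_obs()["wrist_torque"])
```

```text
t 12.65 pos [ 0.6398 -0.1101  0.1703] yawY 6.85 tilt z [ 7.0e-04  1.4e-03 -1.0e+00] q [-0.29  0.15  1.61  0.    1.38 -0.41] F [-3.1  1.9  6.2] op 0.0132 gf 81.3672924041748
tool shift now [-0.0006 -0.0008  0.0003] tool turn z 15.65
[ 0.58018532  0.69216252 -0.27408605]
[ 0.59002384  0.71744223 -0.24474871]
[ 0.65231394  0.7126064  -0.21228099]
```

Call:
jog_arm([
  {"delta_rot": [0, 0, -2], "linear": [0, 0, 0], "grip": 0.005},
  {"delta_rot": [0, 0, -1], "linear": [0, 0, 0], "grip": 0.005},
  {"delta_rot": [0, 0, 0], "linear": [0, 0, 0], "grip": 0.005},
])

```text
t: 13.1
tool_pos: [0.6398, -0.1102, 0.1703]
tool_rot: [-2.024, -2.402, -0.003]
contact_force: [-2.3, 1.9, 7.1]
opening: 0.0131
grip_force: 81.6
```

Run:
```python
from h import *
to(box([.11,.07,.17]),-8.8)
print(ctrl.get_obs()["wrist_torque"])
```

```text
t 13.1 pos [ 0.6398 -0.1102  0.1703] yawY 9.75 tilt z [ 7.0e-04  1.6e-03 -1.0e+00] q [-0.29  0.15  1.61  0.    1.38 -0.46] F [-2.3  1.9  7.1] op 0.0131 gf 81.61512494087219
tool shift now [-0.0005 -0.0007  0.0003] tool turn z 18.55
[ 0.61051246  0.72036429 -0.7809068 ]
```

The torque rose to 0.78 N m, so the button is on its stop. I back off within the slot's play and lift out.

Call:
jog_arm([
  {"delta_rot": [0, 0, 5], "linear": [0, 0, 0], "grip": 0.005},
  {"delta_rot": [0, 0, 5], "linear": [0, 0, -0.002], "grip": 0.005},
  {"delta_rot": [0, 0, 0], "linear": [0, 0, -0.01], "grip": 0.005},
  {"delta_rot": [0, 0, 0], "linear": [0, 0, -0.01], "grip": 0.005},
  {"delta_rot": [0, 0, 0], "linear": [0, 0, -0.03], "grip": 0.005},
  {"delta_rot": [0, 0, 0], "linear": [0, 0, -0.03], "grip": 0.005},
  {"delta_rot": [0, 0, 0], "linear": [0, 0, 0], "grip": 0.005},
])

```text
t: 13.8
tool_pos: [0.6423, -0.1116, 0.2577]
tool_rot: [2.216, 2.213, 0.008]
contact_force: [0.9, 0.7, -0.7]
opening: 0.0132
grip_force: 80.2
```

Run:
```python
from h import *
to([.4531,.3472,.25],-1.2)
```

```text
t 13.8 pos [ 0.6423 -0.1116  0.2577] yawY -0.07 tilt z [ 0.0107 -0.0032 -0.9999] q [-0.29  0.09  1.53 -0.    1.51 -0.28] F [ 0.9  0.7 -0.7] op 0.0132 gf 80.21926403045654
tool shift now [ 0.4586 -0.1898  0.0042] tool turn z 1.13
```

Call:
jog_arm([
  {"delta_rot": [0, 0, 1.1], "linear": [0.02, -0.008, 0], "grip": 0.005},
  {"delta_rot": [0, 0, 0], "linear": [0.045, -0.019, 0], "grip": 0.005},
  {"delta_rot": [0, 0, 0], "linear": [0.045, -0.019, 0], "grip": 0.005},
  {"delta_rot": [0, 0, 0], "linear": [0.045, -0.019, 0], "grip": 0.005},
  {"delta_rot": [0, 0, 0], "linear": [0.045, -0.019, 0], "grip": 0.005},
  {"delta_rot": [0, 0, 0], "linear": [0.045, -0.019, 0], "grip": 0.005},
  {"delta_rot": [0, 0, 0], "linear": [0.045, -0.019, 0], "grip": 0.005},
  {"delta_rot": [0, 0, 0], "linear": [0.045, -0.019, 0], "grip": 0.005},
  {"delta_rot": [0, 0, 0], "linear": [0.045, -0.019, 0], "grip": 0.005},
  {"delta_rot": [0, 0, 0], "linear": [0.045, -0.019, 0], "grip": 0.005},
])

```text
t: 14.8
tool_pos: [0.4682, 0.3194, 0.25]
tool_rot: [2.244, 2.198, 0.0]
contact_force: [1.1, -0.2, -1.3]
opening: 0.0132
grip_force: 80.2
```

Call:
jog_arm([
  {"delta_rot": [0, 0, 0], "linear": [0.034, -0.01, 0.02], "grip": 0.005},
  {"delta_rot": [0, 0, 0], "linear": [0, 0, 0.03], "grip": 0.005},
  {"delta_rot": [0, 0, 0], "linear": [0, 0, 0.03], "grip": 0.005},
  {"delta_rot": [0, 0, 0], "linear": [0, 0, 0], "grip": 0.005},
  {"delta_rot": [0, 0, 0], "linear": [0, 0, 0], "grip": 0.005},
])

```text
t: 15.3
tool_pos: [0.4598, 0.3518, 0.1699]
tool_rot: [-2.245, -2.197, 0.002]
contact_force: [-0.1, 1.4, 0.4]
opening: 0.0129
grip_force: 80.1
```

Run:
```python
from h import *
to([.4531,.3472,.0775],-1.2)
im,d,P,H=load("side","s5.npz")
a=im[130:200,250:360,::-1]; b=im[200:380,250:410,::-1]
f=lambda x,h:cv2.resize(x,(int(x.shape[1]*h/x.shape[0]),h),interpolation=2)
o=np.zeros((560,420,3),np.uint8); A=f(a,260)[:,:400]; C=cv2.resize(b,(260,290)); 
o[:260,:A.shape[1]]=A; o[265:555,:260]=C; cv2.imwrite("pics/s5.png",o)
```

```text
t 15.3 pos [0.4598 0.3518 0.1699] yawY -1.22 tilt z [-1.3e-03 -8.0e-04 -1.0e+00] q [ 0.52 -0.01  1.78 -0.    1.37  0.55] F [-0.1  1.4  0.4] op 0.0129 gf 80.10427594184875
tool shift now [-0.0046 -0.0065  0.0924] tool turn z -0.02
```

View pics/s5.png

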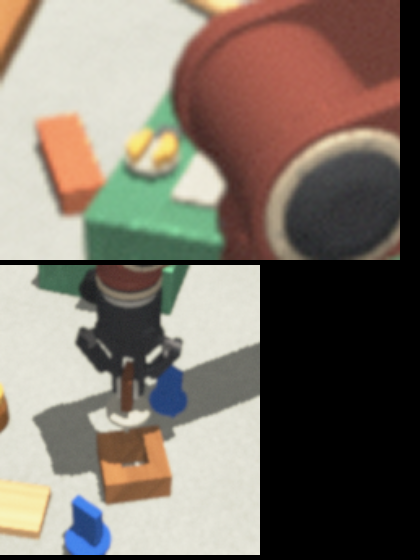

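The slot now runs across the box and the bar is off the flap. The key hangs upright over the stand's hole, at about (130,445).

Call:
jog_arm([
  {"delta_rot": [0, 0, 0], "linear": [-0.005, -0.0065, 0.01], "grip": 0.005},
  {"delta_rot": [0, 0, 0], "linear": [0, 0, 0.02], "grip": 0.005},
  {"delta_rot": [0, 0, 0], "linear": [0, 0, 0.02], "grip": 0.005},
  {"delta_rot": [0, 0, 0], "linear": [0, 0, 0.02], "grip": 0.005},
  {"delta_rot": [0, 0, 0], "linear": [0, 0, 0.01], "grip": 0.005},
  {"delta_rot": [0, 0, 0], "linear": [0, 0, 0.01], "grip": 0.005},
  {"delta_rot": [0, 0, 0], "linear": [0, 0, 0], "grip": 0.005},
])

```text
t: 16.05
tool_pos: [0.4531, 0.3468, 0.0795]
tool_rot: [-2.245, -2.197, 0.002]
contact_force: [0.3, -0.2, -2.8]
opening: 0.0129
grip_force: 80.2
```

Call:
jog_arm([
  {"delta_rot": [0, 0, 0], "linear": [0, 0, 0.002], "grip": 0.005},
  {"delta_rot": [0, 0, 0], "linear": [0, 0, 0], "grip": 0.005},
])

```text
t: 16.25
tool_pos: [0.4542, 0.3475, 0.0792]
tool_rot: [2.245, 2.197, 0.002]
contact_force: [-0.1, -0.2, -1.4]
opening: 0.0128
grip_force: 80.2
```

Call:
jog_arm([
  {"delta_rot": [0, 0, 0], "linear": [0, 0, 0.001], "grip": 0.005},
  {"delta_rot": [0, 0, 0], "linear": [0, 0, 0.001], "grip": 0.005},
  {"delta_rot": [0, 0, 0], "linear": [0, 0, 0], "grip": 0.005},
])

```text
t: 16.55
tool_pos: [0.4542, 0.3475, 0.0774]
tool_rot: [2.245, 2.197, 0.002]
contact_force: [-0.3, -0.6, 3.3]
opening: 0.0127
grip_force: 80.6
```

Call:
jog_arm([
  {"delta_rot": [0, 0, 0], "linear": [0, 0, 0], "grip": 0.03},
  {"delta_rot": [0, 0, 0], "linear": [0, 0, 0], "grip": 0.06},
  {"delta_rot": [0, 0, 0], "linear": [0, 0, 0], "grip": 0.06},
  {"delta_rot": [0, 0, 0], "linear": [0, 0, 0], "grip": 0.06},
  {"delta_rot": [0, 0, 0], "linear": [0, 0, -0.03], "grip": 0.06},
  {"delta_rot": [0, 0, 0], "linear": [0, 0, -0.04], "grip": 0.06},
  {"delta_rot": [0, 0, 0], "linear": [0, 0, -0.04], "grip": 0.06},
  {"delta_rot": [0, 0, 0], "linear": [0, 0, -0.04], "grip": 0.06},
  {"delta_rot": [0, 0, 8], "linear": [0, 0, -0.01], "grip": 0.06},
  {"delta_rot": [0, 0, 0], "linear": [0, 0, 0], "grip": 0.06},
])

```text
t: 17.55
tool_pos: [0.4549, 0.348, 0.2397]
tool_rot: [2.392, 2.035, 0.009]
contact_force: [0.4, 0.1, -0.6]
opening: 0.0598
grip_force: 0.0
```

Run:
```python
from h import *
to(box([.035,-.012,.25]),-8.8)
im,d,P,H=load("side","s6.npz"); z=P[...,2]
near=(np.hypot(P[...,0]-.453,P[...,1]-.347)<.05)&(z>.07)&(z<.14)
q=P[near]; print(near.sum(),q.min(0),q.max(0),rect(q))
```

```text
t 17.55 pos [0.4549 0.348  0.2397] yawY -9.24 tilt z [ 0.0051  0.003  -1.    ] q [ 0.52 -0.08  1.73  0.    1.49  0.68] F [ 0.4  0.1 -0.6] op 0.0598 gf 0.0
tool shift now [-0.5057  0.1812 -0.0114] tool turn z -0.44
221 [0.44637006 0.32719429 0.07019797] [0.46111412 0.3691347  0.12215435] ((453.9117126464844, 348.21380615234375), (41.995811462402344, 14.477444648742676), 88.63155364990234)
```

The key stands upright where it was. On to the handle.

Call:
jog_arm([
  {"delta_rot": [0, 0, -0.4], "linear": [-0.02, 0.007, -0.01], "grip": 0.06},
  {"delta_rot": [0, 0, 0], "linear": [-0.045, 0.016, 0], "grip": 0.06},
  {"delta_rot": [0, 0, 0], "linear": [-0.045, 0.016, 0], "grip": 0.06},
  {"delta_rot": [0, 0, 0], "linear": [-0.045, 0.016, 0], "grip": 0.06},
  {"delta_rot": [0, 0, 0], "linear": [-0.045, 0.016, 0], "grip": 0.06},
  {"delta_rot": [0, 0, 0], "linear": [-0.045, 0.016, 0], "grip": 0.06},
  {"delta_rot": [0, 0, 0], "linear": [-0.045, 0.016, 0], "grip": 0.06},
  {"delta_rot": [0, 0, 0], "linear": [-0.045, 0.016, 0], "grip": 0.06},
  {"delta_rot": [0, 0, 0], "linear": [-0.045, 0.016, 0], "grip": 0.06},
  {"delta_rot": [0, 0, 0], "linear": [-0.045, 0.016, 0], "grip": 0.06},
])

```text
t: 18.6
tool_pos: [0.5362, -0.0977, 0.2436]
tool_rot: [-2.381, -2.044, 0.003]
contact_force: [0.4, 0.3, 0.7]
opening: 0.06
grip_force: 0.0
```

Call:
jog_arm([
  {"delta_rot": [0, 0, 0], "linear": [-0.045, 0.016, 0], "grip": 0.06},
  {"delta_rot": [0, 0, 0], "linear": [-0.035, 0.012, 0], "grip": 0.06},
  {"delta_rot": [0, 0, 0], "linear": [0, 0, 0.02], "grip": 0.06},
  {"delta_rot": [0, 0, 0], "linear": [0, 0, 0.02], "grip": 0.06},
  {"delta_rot": [0, 0, 0], "linear": [0, 0, 0], "grip": 0.06},
  {"delta_rot": [0, 0, 0], "linear": [0, 0, 0], "grip": 0.06},
])

```text
t: 19.2
tool_pos: [0.5517, -0.1788, 0.2043]
tool_rot: [-2.382, -2.043, 0.002]
contact_force: [0.5, 0.1, 0.2]
opening: 0.0597
grip_force: 0.0
```

Run:
```python
from h import *
to(box([.035,-.012,.1255]),-8.8)
im,d,P,H=load("side","s7.npz")
cv2.imwrite("pics/s7.png",cv2.resize(im[90:230,250:400,::-1],None,fx=4,fy=4,interpolation=2))
print((proj("side",[box([.035,-.012,.144])])-[250,90])*4)
```

```text
t 19.2 pos [ 0.5517 -0.1788  0.2043] yawY -8.76 tilt z [-0.0035  0.0017 -1.    ] q [-0.44 -0.03  1.74  0.    1.43 -0.29] F [0.5 0.1 0.2] op 0.0597 gf 0.0
tool shift now [-0.0014  0.0013  0.0788] tool turn z 0.04
[[289.73476883 249.09322972]]
```

View pics/s7.png

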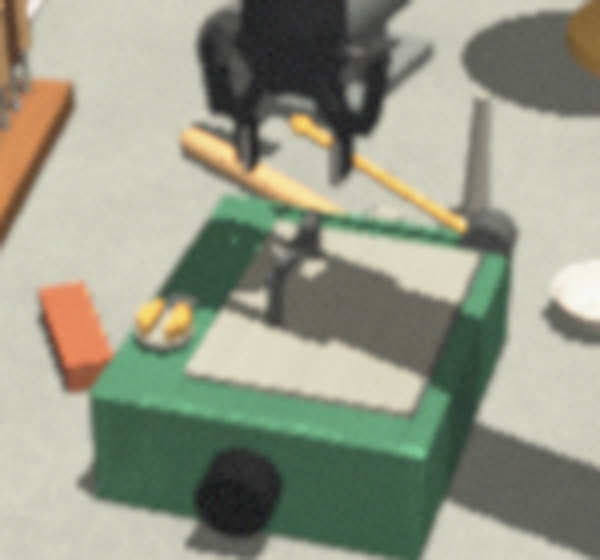

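The handle runs from about (272,290) to (310,225), where predicted, with the fingers above it. The bar is clear of the flap.

Call:
jog_arm([
  {"delta_rot": [0, 0, 0], "linear": [-0.001, 0.001, 0.02], "grip": 0.06},
  {"delta_rot": [0, 0, 0], "linear": [0, 0, 0.02], "grip": 0.06},
  {"delta_rot": [0, 0, 0], "linear": [0, 0, 0.02], "grip": 0.06},
  {"delta_rot": [0, 0, 0], "linear": [0, 0, 0.018], "grip": 0.06},
  {"delta_rot": [0, 0, 0], "linear": [0, 0, 0], "grip": 0.06},
])

```text
t: 19.75
tool_pos: [0.5523, -0.1795, 0.1264]
tool_rot: [-2.382, -2.043, 0.003]
contact_force: [-0.1, 0.1, -0.4]
opening: 0.0598
grip_force: 0.0
```

Call:
jog_arm([
  {"delta_rot": [0, 0, 0], "linear": [0, 0, 0], "grip": 0.005},
  {"delta_rot": [0, 0, 0], "linear": [0, 0, 0], "grip": 0.005},
  {"delta_rot": [0, 0, 0], "linear": [0, 0, 0], "grip": 0.005},
  {"delta_rot": [0, 0, 0], "linear": [0, 0, 0], "grip": 0.005},
  {"delta_rot": [0, 0, 0], "linear": [0, 0, 0], "grip": 0.005},
  {"delta_rot": [0, 0, 0], "linear": [0, 0, 0], "grip": 0.005},
], newtons=60)

```text
t: 20.35
tool_pos: [0.5528, -0.1806, 0.1302]
tool_rot: [-2.385, -2.043, 0.003]
contact_force: [-6.1, 1.9, 6.8]
opening: 0.0098
grip_force: 58.6
```

Run:
```python
from h import *
to(box([.035,-.012,.1255]),-8.8)
o=ctrl.get_obs(); print("tcp in box",unbox(o["tool_pos"]), o["wrist_torque"])
# pointer angle by rays onto its y plane: brass mask centreline, top & side, no occlusion (initial images)
c={}
for n in ("top","side"):
    im,d,P,H=load(n); B=unbox(P).reshape(P.shape)
    m=((H[...,0]>12)&(H[...,0]<32)&(H[...,1]>130)&(abs(B[...,1]+.13)<.04)&(B[...,0]>-.1)).astype(np.uint8)
    k,l,s,_=cv2.connectedComponentsWithStats(m); i=1+s[1:,4].argmax(); uv=np.argwhere(l==i)[:,::-1].astype(float)
    cc=ctrl.camera_info(n); o3=unbox(-cc["R"].T@cc["t"])[0]
    for yp in (-.125,-.13,-.135):
        g=unbox(ray(n,uv,0)); r=g-o3; X=o3+r*((yp-o3[1])/r[:,1])[:,None]
        x,z=X[:,0]+.09,X[:,2]-.103
        if n=="side":
            sel=(x>.03)&(x<.16); f=np.polyfit(x[sel],z[sel],1); print(n,yp,"slope ang",np.arctan(f[0]).round(3),"z0",f[1].round(4),"extent",np.hypot(x,z).max().round(3))
```

```text
t 20.35 pos [ 0.5528 -0.1806  0.1302] yawY -8.83 tilt z [-2.2e-03 -2.0e-04 -1.0e+00] q [-0.44  0.03  1.81 -0.    1.3  -0.29] F [-6.1  1.9  6.8] op 0.0098 gf 58.60707342624664
tool shift now [ 0.0002 -0.0004  0.0047] tool turn z -0.03
tcp in box [[ 0.03538415 -0.01222199  0.13016933]] [0.21048972 1.12774948 0.00733457]Traceback (most recent call last):
  File "<stdin>", line 15, in <module>
    raise TypeError("expected non-empty vector for x")
TypeError: expected non-empty vector for x
```

The opening reads below the bar's 12 mm and the tool was pushed up 4 mm, so I regrip a bit deeper.

Call:
jog_arm([
  {"delta_rot": [0, 0, 0], "linear": [0, 0, 0], "grip": 0.025},
  {"delta_rot": [0, 0, 0], "linear": [0, 0, 0], "grip": 0.025},
  {"delta_rot": [0, 0, 0], "linear": [0, 0, 0.003], "grip": 0.025},
  {"delta_rot": [0, 0, 0], "linear": [0, 0, 0.003], "grip": 0.025},
  {"delta_rot": [0, 0, 0], "linear": [0, 0, 0], "grip": 0.025},
])

```text
t: 20.85
tool_pos: [0.5531, -0.1802, 0.1214]
tool_rot: [-2.385, -2.043, 0.001]
contact_force: [-0.7, 0.2, -1.8]
opening: 0.0249
grip_force: 0.0
```

Call:
jog_arm([
  {"delta_rot": [0, 0, 0], "linear": [0, 0, 0], "grip": 0.005},
  {"delta_rot": [0, 0, 0], "linear": [0, 0, 0], "grip": 0.005},
  {"delta_rot": [0, 0, 0], "linear": [0, 0, 0], "grip": 0.005},
  {"delta_rot": [0, 0, 0], "linear": [0, 0, 0], "grip": 0.005},
])

```text
t: 21.25
tool_pos: [0.5528, -0.1803, 0.122]
tool_rot: [-2.385, -2.043, 0.002]
contact_force: [-3.7, 1.4, 1.2]
opening: 0.0099
grip_force: 58.5
```

Run:
```python
from h import *
to(box([.035,-.012,.1255]),-8.8)
o=ctrl.get_obs(); print("tcp in box",unbox(o["tool_pos"]), o["wrist_torque"])
for n in ("top","side"):
    im,d,P,H=load(n); B=unbox(P).reshape(P.shape)
    m=((H[...,0]>12)&(H[...,0]<32)&(H[...,1]>130)&(abs(B[...,1]+.13)<.04)&(B[...,0]>-.1)&(B[...,0]<.11)).astype(np.uint8)
    k,l,s,_=cv2.connectedComponentsWithStats(m); i=1+s[1:,4].argmax(); uv=np.argwhere(l==i)[:,::-1].astype(float)
    print(n,s[i]); cc=ctrl.camera_info(n); o3=unbox(-cc["R"].T@cc["t"])[0]; q=B[l==i]; x,z=q[:,0]+.09,q[:,2]-.103
    print("cloud y",np.median(q[:,1]),"ang from hinge",np.median(np.arctan2(z,x)[x>.09]).round(3),"tip",np.hypot(x,z).max())
    for yp in (-.125,-.13,-.135):
        g=unbox(ray(n,uv,0.1)); r=g-o3; X=o3+r*((yp-o3[1])/r[:,1])[:,None]
        x,z=X[:,0]+.09,X[:,2]-.103; f=np.polyfit(x,z,1); print(yp,np.arctan(f[0]).round(3),f[1].round(4),np.hypot(x,z).max().round(3))
```

```text
t 21.25 pos [ 0.5528 -0.1803  0.122 ] yawY -8.84 tilt z [-1.8e-03  5.0e-04 -1.0e+00] q [-0.44  0.04  1.81 -0.    1.29 -0.29] F [-3.7  1.4  1.2] op 0.0099 gf 58.47818076610565
tool shift now [-0.0001 -0.0004 -0.0035] tool turn z -0.04
tcp in box [[ 0.03535348 -0.0119313   0.12200739]] [ 0.15765537  0.70004613 -0.00091949]
top [396 189  11  46 179]
cloud y -0.13228070282393245 ang from hinge 0.498 tip 0.18814952771190696
-0.125 0.318 0.069 0.224
-0.13 0.318 0.0301 0.204
-0.135 0.318 -0.0087 0.189
side [323 119  10   8  25]
cloud y -0.12668895218512108 ang from hinge 0.504 tip 0.1828708148396329
-0.125 0.531 -0.0025 0.183
-0.13 0.531 -0.0061 0.183
-0.135 0.531 -0.0098 0.183
```

Gripped. Now I swing the flap with the tool turning along, first about 24°, and then compare flap and pointer.

Call:
jog_arm([
  {"delta_rot": [-4, 0, 0], "linear": [0, -0.0016, -0.0087], "grip": 0.005},
  {"delta_rot": [-4, 0, 0], "linear": [0, -0.0016, -0.0087], "grip": 0.005},
  {"delta_rot": [0, 0, 0], "linear": [0, 0, 0], "grip": 0.005},
])

```text
t: 21.55
tool_pos: [0.5489, -0.1797, 0.1394]
tool_rot: [2.303, 1.971, 0.139]
contact_force: [0.5, -0.7, -4.3]
opening: 0.0103
grip_force: 59.8
```

Light force, as the flap's weight should give; I continue.

Call:
jog_arm([
  {"delta_rot": [-4, 0, 0], "linear": [0, -0.0016, -0.0087], "grip": 0.005},
  {"delta_rot": [-4, 0, 0], "linear": [0, -0.0016, -0.0087], "grip": 0.005},
  {"delta_rot": [-4, 0, 0], "linear": [0, -0.0016, -0.0087], "grip": 0.005},
  {"delta_rot": [-4, 0, 0], "linear": [0, -0.0016, -0.0087], "grip": 0.005},
  {"delta_rot": [0, 0, 0], "linear": [0, 0, 0], "grip": 0.005},
  {"delta_rot": [0, 0, 0], "linear": [0, 0, 0], "grip": 0.005},
])

```text
t: 22.15
tool_pos: [0.5348, -0.1775, 0.1708]
tool_rot: [2.128, 1.822, 0.384]
contact_force: [-0.9, -1.3, -5.6]
opening: 0.0101
grip_force: 60.5
```

```bash
cat > ang.py <<'E'
from h import *
import sys
o=ctrl.get_obs(); R=Ro.from_rotvec(o["tool_rot"])
zb=Ro.from_euler('z',-YAW).apply(R.apply([0,0,1])); p=unbox(o["tool_pos"])[0]
tilt=np.arctan2(zb[0],-zb[2]); g=p-zb*.022  # bar centre
print("t",o["t"],"tool tilt",tilt.round(4),"bar: ang",(np.arctan2(g[2]-.103,g[0]+.09)-np.arctan2(.041,.125)).round(4),"r",np.hypot(g[2]-.103,g[0]+.09).round(4),"(.1316) F",o["contact_force"].round(1),o["opening"])
for n in ("side","top"):
    im,d,P,H=load(n,f"{n}_{sys.argv[1]}.npz"); B=unbox(P).reshape(P.shape); x,z=B[...,0]+.09,B[...,2]-.103
    m=((H[...,0]>12)&(H[...,0]<32)&(H[...,1]>130)&(abs(B[...,1]+.13)<.03)&(B[...,0]>-.1)&(B[...,0]<.11)&(z>.015)).astype(np.uint8)
    k,l,s,_=cv2.connectedComponentsWithStats(m); i=1+s[1:,4].argmax(); q=l==i
    f=np.polyfit(x[q],z[q],1); 
    print(n,"pointer",q.sum(),"fit",np.arctan(f[0]).round(3),f[1].round(4),"from hinge",np.median(np.arctan2(z,x)[q&(x>.07)]).round(4),"med r",np.median(np.hypot(x,z)[q&(x>.07)]))
    fl=(H[...,1]<90)&(abs(B[...,1]+.085)<.02)&(x>.05)&(x<.15)&(z>.01)&(d>0)&(H[...,2]>60)&(np.hypot(x,z)<.172)
    f=np.polyfit(x[fl],z[fl],1); print("  flap",fl.sum(),"fit",np.arctan(f[0]).round(3),f[1].round(4),"from hinge",np.median(np.arctan2(z,x)[fl]).round(4))
im=np.load(f"side_{sys.argv[1]}.npz")["im"]; cv2.imwrite(f"pics/a_{sys.argv[1]}.png",cv2.resize(im[80:220,260:400,::-1],None,fx=4,fy=4,interpolation=2))
E
python3 ang.py 1
```

```text
t 22.15 tool tilt 0.4155 bar: ang 0.4128 r 0.1319 (.1316) F [-0.9 -1.3 -5.6] 0.010135151365710008
side pointer 15 fit 0.46 0.0049 from hinge nan med r nan
  flap 132 fit 0.415 0.0047 from hinge 0.4596
top pointer 141 fit 0.461 0.006 from hinge 0.5037 med r 0.13807341920451616
  flap 245 fit 0.387 0.0095 from hinge 0.4494
  return _methods._mean(a, axis=axis, dtype=dtype,
  ret = ret.dtype.type(ret / rcount)
```

View pics/a_1.png

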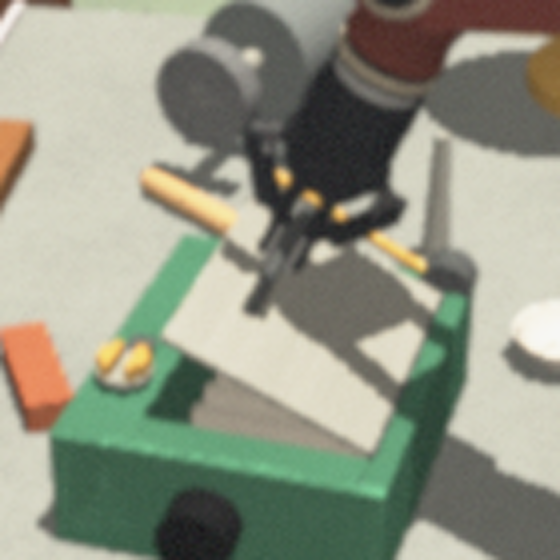

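The flap (free corner at about (162,340)) follows the tool at 0.413 rad, and the pointer is slightly above it, showing between the fingers.

Run:
```python
from h import *
def plane(n,uv,yp):
    cc=ctrl.camera_info(n); o3=unbox(-cc["R"].T@cc["t"])[0]; g=unbox(ray(n,uv,.1)); r=g-o3
    X=o3+r*((yp-o3[1])/r[:,1])[:,None]; return X[:,0]+.09,X[:,2]-.103
for f in ("side0","s7"):
    z=np.load(f+".npz"); im,d=z["im"],z["d"]; B=unbox(cloud("side",im,d)).reshape(400,640,3); H=cv2.cvtColor(im,cv2.COLOR_RGB2HSV)
    m=((H[...,0]>10)&(H[...,0]<32)&(H[...,1]>105)&(abs(B[...,1]+.13)<.03)&(B[...,0]>-.08)&(B[...,0]<.1)&(B[...,2]>.115)).astype(np.uint8)
    k,l,s,_=cv2.connectedComponentsWithStats(m); i=1+s[1:,4].argmax(); uv=np.argwhere(l==i)[:,::-1].astype(float)
    x,zz=plane("side",uv,-.128); v=cv2.fitLine(np.float32(np.c_[x,zz]),cv2.DIST_HUBER,0,.01,.01).ravel(); a=np.arctan2(v[1]*np.sign(v[0]),abs(v[0]))
    print(f,s[i],"slope",a.round(3),"perp offset mm",(1000*(v[3]*np.cos(a)-v[2]*np.sin(a))).round(1),"x range",x.min().round(3),x.max().round(3),"mean ang",np.arctan2(v[3],v[2]).round(3),"at r",np.hypot(v[2],v[3]).round(3))
x,z=plane("side",[[300.5,165.5],[353.8,193.8]],.11); print("flap corner",np.arctan2(z[0],x[0]),np.hypot(x,z),"edge slope",np.arctan2(z[0]-z[1],x[0]-x[1]))
# top-view of initial pointer and flap corner: pixel comparison of depth along pointer vs flap plane now
z=np.load("top_1.npz"); im,d=z["im"],z["d"]; B=unbox(cloud("top",im,d)).reshape(400,640,3); H=cv2.cvtColor(im,cv2.COLOR_RGB2HSV); X,Z=B[...,0]+.09,B[...,2]-.103
for nm,m in (("flap",(H[...,1]<80)&(abs(B[...,1]+.085)<.02)),("ptr",(H[...,0]>10)&(H[...,0]<32)&(H[...,1]>150)&(abs(B[...,1]+.13)<.012))):
    for a,b in ((.06,.09),(.09,.12),(.12,.15)):
        s=m&(X>a)&(X<b)&(Z>.01); print(nm,a,s.sum(),(np.median(Z[s]-np.tan(.413)*X[s])*1000).round(1))
```

```text
side0 [323 119  43  29 120] slope 0.485 perp offset mm 2.8 x range 0.019 0.159 mean ang 0.511 at r 0.107
s7 [338 129  29  19  73] slope 0.476 perp offset mm 3.4 x range 0.015 0.109 mean ang 0.524 at r 0.071
flap corner 0.40464352304547857 [0.16459876 0.00570015] edge slope 0.3895261233444759
flap 0.06 40 5.2
flap 0.09 97 5.4
flap 0.12 104 5.0
ptr 0.06 28 11.0
ptr 0.09 30 10.5
ptr 0.12 28 15.8
```

Call:
jog_arm([
  {"delta_rot": [-1.9, 0, 0], "linear": [0, -0.0007, -0.0042], "grip": 0.005},
  {"delta_rot": [-1.9, 0, 0], "linear": [0, -0.0007, -0.0042], "grip": 0.005},
  {"delta_rot": [0, 0, 0], "linear": [0, 0, 0], "grip": 0.005},
  {"delta_rot": [0, 0, 0], "linear": [0, 0, 0], "grip": 0.005},
])

```text
t: 22.65
tool_pos: [0.53, -0.1768, 0.1779]
tool_rot: [2.082, 1.783, 0.44]
contact_force: [-1.2, -1.0, -6.4]
opening: 0.0099
grip_force: 60.4
```

```bash
python3 ang.py 2 2>/dev/null
python3 - <<'E'
from h import *
Ds={}
for n in ("top","side"):
  ims=[ctrl.get_image(n) for _ in range(6)]
  im=ims[0][0]; d=np.mean([i[1] for i in ims],0); np.savez(n+"_m.npz",im=im,d=d)
  B=unbox(cloud(n,im,d)).reshape(400,640,3); H=cv2.cvtColor(im,cv2.COLOR_RGB2HSV); X,Z=B[...,0]+.09,B[...,2]-.103
  c,s_=np.cos(.48),np.sin(.48); U=X*c+Z*s_; W=-X*s_+Z*c
  fm=(H[...,1]<80)&(B[...,1]<-.06)&(B[...,1]>-.105)
  pm=(H[...,0]>10)&(H[...,0]<32)&(H[...,1]>140)&(abs(B[...,1]+.13)<.014)
  for nm,m in (("flap",fm),("ptr",pm)):
    print(n,nm,[(int(q.sum()),(np.median(W[q])*1000).round(1)) for q in (m&(U>a)&(U<a+.02)&(abs(W)<.03) for a in np.arange(.05,.17,.02))])
E
```

```text
t 22.65 tool tilt 0.4833 bar: ang 0.481 r 0.1319 (.1316) F [-1.2 -1.  -6.4] 0.009931957831445464
side pointer 15 fit 0.475 0.0042 from hinge nan med r nan
  flap 141 fit 0.48 0.0056 from hinge 0.5245
top pointer 141 fit 0.476 0.0051 from hinge 0.5069 med r 0.13927249165228167
  flap 334 fit 0.468 0.0079 from hinge 0.5173
top flap [(24, np.float64(4.2)), (58, np.float64(4.4)), (65, np.float64(4.3)), (48, np.float64(3.5)), (74, np.float64(4.5)), (74, np.float64(4.2))]
top ptr [(16, np.float64(3.9)), (15, np.float64(4.2)), (18, np.float64(3.2)), (17, np.float64(4.2)), (17, np.float64(2.8)), (15, np.float64(4.3))]
side flap [(50, np.float64(4.3)), (43, np.float64(4.7)), (28, np.float64(4.7)), (0, np.float64(nan)), (11, np.float64(4.8)), (47, np.float64(4.6))]
side ptr [(1, np.float64(4.5)), (0, np.float64(nan)), (0, np.float64(nan)), (0, np.float64(nan)), (0, np.float64(nan)), (0, np.float64(nan))]
  return _methods._mean(a, axis=axis, dtype=dtype,
  ret = ret.dtype.type(ret / rcount)
```

Flap and pointer agree to about 0.5 mm along their length (about 0.005 rad). I let it settle briefly and hand in.

Call:
jog_arm([
  {"delta_rot": [0, 0, 0], "linear": [0, 0, 0], "grip": 0.005},
  {"delta_rot": [0, 0, 0], "linear": [0, 0, 0], "grip": 0.005},
  {"delta_rot": [0, 0, 0], "linear": [0, 0, 0], "grip": 0.005},
])

```text
t: 23.65
tool_pos: [0.5301, -0.1768, 0.1779]
tool_rot: [2.082, 1.783, 0.44]
contact_force: [-5.3, -2.1, -10.0]
opening: 0.0099
grip_force: 60.3
```

```bash
python3 -c "
from station import ctrl
o=ctrl.get_obs(); print(o['tool_pos'],o['dq'].round(3)); print(ctrl.finish_job())"
```

```text
[ 0.53006103 -0.17675907  0.1779478 ] [-0.002 -0.001 -0.001 -0.     0.     0.001]
the job is handed in; nothing more can be done
None
```

The job is handed in at 23.65 s: the button is turned to its stop with the key, the key is upright in its stand again, and the arm is holding the flap still at about 0.48 rad, within about 0.005 rad of the pointer by my camera measurement.

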